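# Set the copper vases on their display stands

## Robot

A 6-joint arm with a two-finger parallel gripper is mounted at the origin on the work surface. World frame = base frame: x ahead of the robot, y to its left, z up, the work surface at z = 0. Lengths are in m, angles in rad, forces in N, time in s.
With the tool pointing down it reaches from about 0.35 to 0.975 m from the base axis. Payload 4.9 kg.
Tool frame: the origin (TCP) lies at the very end of the fingers, on their centre line; the grasp point (between the pads) lies 19 mm behind it; z points along the fingers, y is the line along which they close (so a half turn about z gives the same grasp; the last joint's range is limited). The gripper opens to 85 mm and grips with 20 to 120 N. Pads are 22 mm wide; open, the fingers measure 114 mm over their backs; the gripper's body (76 mm by 85 mm) begins 54 mm behind the grasp point. The pads swing forward as they close: fully open they stand 13 mm farther back than shut.
Start: joints at [-1.24, 0.053, 1.613, -0, 1.476, -0.119], TCP at [0.272, -0.563, 0.21] pointing down, gripper open.
Joint ranges: [-3.01, 3.01], [-1.01, 2.22], [0.06, 2.58], [-1.02, 4.17], [0.09, 2.62], [-3.14, 3.14]. Speed limits (rad/s): [2.57, 2.57, 3.14, 3.14, 3.14, 3.14].

## Interface

Orientations are given as a rotation vector (axis times angle).
In Python, from station import ctrl gives the robot as it stands. The module is installed in compiled form; this text tells all that it offers.
- The arm moves only by the tool jog_arm, never from a script. Its argument "steps" is a list of rows, each an object with "delta_rot": the turn, a rotation vector about the tool's x, y, z in degrees, a list of three; "linear": the shift along the tool's x, y, z in m, a list of three; "grip": the finger opening in m, from 0 to 0.0854. In form: [{"delta_rot": [rx, ry, rz], "linear": [x, y, z], "grip": grip}, ...]. A call has 1 to 10 rows; each row shifts and turns the commanded pose from where the row before left it, along the tool's axes as they then stand; what a row does not reach is not made up. A row lasts 1/10 s, in which the tool goes at most 50 mm and 8.59 degrees, less where a joint would pass 70% of its speed; a pose out of reach is approached as far as the arm can. A call with a gripper value outside its range is refused whole. The fingers move at their own pace and stop on an object; "newtons" is the grip in N (left out, the last holds). Time passes only in rows, so rows that do not move let the fingers close. It gives the time, the measured TCP pose, the force, the opening and the grip force at its end, in the units of the state.
- ctrl.get_obs(): the state, without advancing time (a new reading comes with each control period).
- ctrl.get_image(name): name is "scene" or "top"; returns (picture, depth): 420x560x3 uint8, red, green, blue; 420x560 float32, m along the optical axis (not along the pixel's ray), 0 where there is no reading.
- ctrl.camera_info(name): a dict with "camera_matrix" (3x3 intrinsics, pixels), "R" (3x3) and "t" (3): a world point X has camera coordinates R X + t. Camera axes: x right, y down, z forward; pixel columns grow to the right and rows downward; lengths in m; the calibration is good to about 2 mm. A picture is of the moment at which its call begins. camera_info takes no time and is no camera call.
- ctrl.finish_job(): hands the job in; it is judged then, once.
The state is a dict: "t": time; "q": joint angles; "dq": joint speeds; "effort": joint torques, N m; "tool_pos": TCP position; "tool_rot": TCP orientation; "contact_force": force on the tool from outside, world axes, zero at the start; "wrist_torque": the same for the moment, N m; "opening": finger opening in m; "grip_force": force on a finger pad.
Only numpy, scipy, OpenCV 4.12 (cv2) and the standard library are available. Lean on these libraries where they do the work, as an engineer would, in place of code of your own. Each camera call takes 0.05 s, during which the arm holds its last target. There are 200 camera calls.

## Task

Put the three copper vases out on show: stand each one upright in the middle of the red-topped wooden stand of its own size, the small vase on the small stand, the medium on the medium and the large on the large. Keep the vases upright while you carry them and set them down gently. Leave the brass vase, the steel vase and the hammer where they are.

Things in the scene. Friction and masses are not known exactly. Their poses are not given: they have to be found in the camera images.
- copper_small: Small copper (reddish) vase, 80 mm tall, round belly 42 mm across at its widest, straight round neck 20 mm across over its top 40 mm (grip it there, from above), foot 34 mm across. Loose, stands upright on the bench at the start; origin at the centre of its underside, z up along its axis. Weighs about 80 g.
- copper_medium: Medium copper (reddish) vase, 110 mm tall, round belly 58 mm across at its widest, straight round neck 26 mm across over its top 40 mm (grip it there, from above), foot 46 mm across. Loose, stands upright on the bench at the start; origin at the centre of its underside, z up along its axis. Weighs about 150 g.
- copper_large: Large copper (reddish) vase, 140 mm tall, round belly 74 mm across at its widest, straight round neck 32 mm across over its top 40 mm (grip it there, from above), foot 58 mm across. Loose, stands upright on the bench at the start; origin at the centre of its underside, z up along its axis. Weighs about 250 g.
- brass_vase: Brass (yellow) vase of the medium size, to be left alone: 110 mm tall, round belly 58 mm across at its widest, straight round neck 26 mm across over its top 40 mm (grip it there, from above), foot 46 mm across. Loose, stands upright on the bench at the start; origin at the centre of its underside, z up along its axis. 
- steel_vase: Steel (silver-grey) vase of the large size, to be left alone: 140 mm tall, round belly 74 mm across at its widest, straight round neck 32 mm across over its top 40 mm (grip it there, from above), foot 58 mm across. Loose, stands upright on the bench at the start; origin at the centre of its underside, z up along its axis. 
- stand_small: The small stand: round dark wooden disc with a red top, 70 mm across, 15 mm high, flat top, fixed to the bench. Origin at the centre of its underside, z up. Stands and vases can start in each other's places, in any arrangement.
- stand_medium: The medium stand: round dark wooden disc with a red top, 96 mm across, 15 mm high, flat top, fixed to the bench. Origin at the centre of its underside, z up. Stands and vases can start in each other's places, in any arrangement.
- stand_large: The large stand: round dark wooden disc with a red top, 122 mm across, 15 mm high, flat top, fixed to the bench. Origin at the centre of its underside, z up. Stands and vases can start in each other's places, in any arrangement.
- hammer: Hammer, about 260 mm long, lying on the left of the vases, pointing away from the robot, to be left alone. Origin at the underside of its middle; its x axis runs from handle to head.
Things that resemble listed ones, but are neither listed nor needed, are in the scene too. What is shaped like the copper_large but pink or turquoise is not meant.

How it is judged:
By the outcome, as a careful person would: the job done as asked, in the order asked, and still so for the second after the job is handed in, with the robot touching nothing.
It also fails if it takes over 96 s, if anything falls off the work surface, if the arm or the gripper's body presses on something with over 40 N, if the wrist force passes 120 N, or if a joint passes its speed limit or range.

## Working session

There is one attempt and no reset: what is moved stays moved. The work goes in short steps, Python scripts to look and compute and a tool call to move; the robot and the scene stay as the last step left them, time stands still between calls to the robot, and variables do not carry over. Pictures are saved under pics/ and viewed, at most 14 in all, crops included, and the job is handed in when it is done.

Besides the shell and the picture viewer there is one more tool, called after ">>>" in YAML: its name, and indented under it one key for each argument. jog_arm: Moves the arm, as the interface text tells. Its arguments: {"type":"object","properties":{"steps":{"type":"array"},"newtons":{"type":"number"}},"required":["steps"]}

```bash
mkdir -p pics
python3 - <<'E'
from station import ctrl
import cv2,numpy as np
for n in("top","scene"):
    p,d=ctrl.get_image(n); cv2.imwrite(f"pics/{n}0.png",p[:,:,::-1]); np.savez(f"{n}0.npz",p=p,d=d)
    c=ctrl.camera_info(n); print(n,c["camera_matrix"],c["R"],c["t"])
o=ctrl.get_obs(); print(o)
E
```

```text
top [[437.12470926   0.         286.02655397]
 [  0.         437.12470926 206.79262017]
 [  0.           0.           1.        ]] [[-0.02393899 -0.9995967  -0.01527647]
 [-0.99238924  0.02560715 -0.12044863]
 [ 0.12079124  0.01227679 -0.99260201]] [0.02685578 0.4886531  1.03725072]
scene [[513.70095011   0.         283.43224608]
 [  0.         513.70095011 211.64085138]
 [  0.           0.           1.        ]] [[-0.81671481  0.57694429 -0.01059251]
 [ 0.3423744   0.46972109 -0.813721  ]
 [-0.46449616 -0.6682046  -0.58115913]] [ 0.39048379 -0.13896634  1.73136237]
{'t': 0.1, 'q': array([-1.24002564e+00,  5.33202434e-02,  1.61415801e+00, -4.54036172e-05,
        1.47600742e+00, -1.19001923e-01]), 'dq': array([ 1.16324666e-04, -1.08660441e-05, -3.62719984e-03, -2.17341573e-03,
       -5.84252815e-04, -2.17190559e-04]), 'effort': array([-4.05190463e-06, -3.94904566e+01, -3.71362567e+01, -1.58281491e-04,
        3.95813418e-03, -1.32842200e-05]), 'tool_pos': array([ 0.27151387, -0.56226919,  0.20926698]), 'tool_rot': array([-3.06065376e+00, -7.00149057e-01,  3.84631273e-04]), 'contact_force': array([ 0.11640639,  0.61161728, -0.46221642]), 'wrist_torque': array([ 0.01234257,  0.00631189, -0.02512482]), 'grip_force': 0.0, 'opening': 0.08573321463599573}
```

View pics/top0.png

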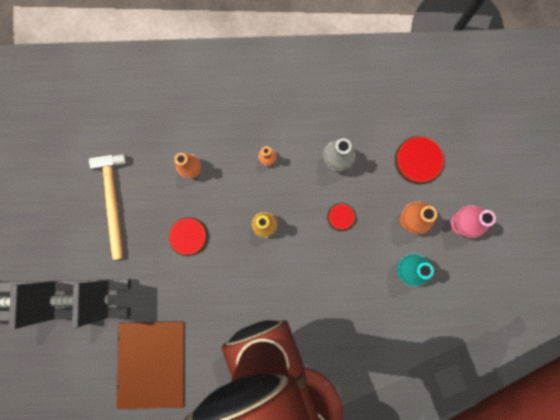

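View pics/scene0.png

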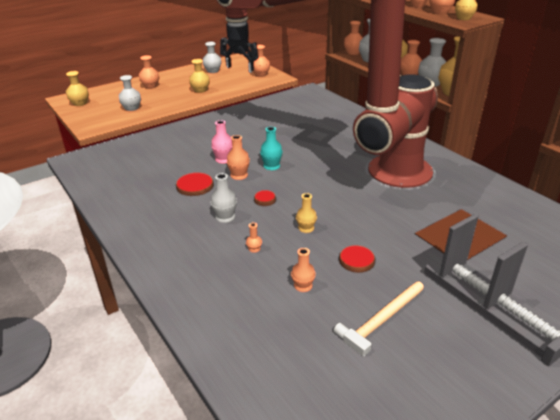

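Top picture: hammer at (112,205). Candidates for copper vases:
- Medium: necks at (182,159).
- Small: (266,151).
- Large: (428,213).
- Could be mistaken for them: pink (487,218), turquoise (425,270), brass (263,221), steel (344,146), and the shelf vases in the scene view.

Red stands are at (188,236) medium, (342,216) small and (420,160) large. I'll measure next and check the choice in one close crop.

```bash
cat > h.py <<'E'
from station import ctrl
import cv2,numpy as np
def world(n,uv,z):
    c=ctrl.camera_info(n);K,R,t=map(np.array,(c["camera_matrix"],c["R"],c["t"]))
    uv=np.atleast_2d(uv).astype(float);r=(np.linalg.inv(K)@np.c_[uv,np.ones(len(uv))].T).T@R
    o=-R.T@t; return (o+r*((z-o[2])/r[:,2])[:,None])
def cloud(n,d):
    c=ctrl.camera_info(n);K,R,t=map(np.array,(c["camera_matrix"],c["R"],c["t"]))
    v,u=np.indices(d.shape);P=np.stack([u,v,np.ones_like(u)],-1)@np.linalg.inv(K).T*d[...,None]
    return (P-t)@R
E
cat > m.py <<'E'
from h import *
import sys
D=np.load("top0.npz");p,d=D["p"],D["d"];W=cloud("top",d);hsv=cv2.cvtColor(p,cv2.COLOR_RGB2HSV)
print("bench z",np.median(W[100:130,200:300,2]))
for nm,(u,v),s in(("medium",(188,236),.096),("small",(342,216),.07),("large",(420,160),.122)):
    m=((hsv[...,0]<5)|(hsv[...,0]>175))&(hsv[...,1]>200)&(hsv[...,2]>120)
    _,l=cv2.connectedComponents(m.astype(np.uint8));q=np.argwhere(l==l[v,u])[:,::-1]
    X=world("top",q,.015);A=(world("top",q+.5,.015)-X)
    print("stand",nm,X.mean(0).round(4),"extent",np.ptp(X,0).round(3),"z",np.median(W[l==l[v,u]][:,2]).round(4))
for nm,(u,v),h in(("cmed",(182,159),.11),("csmall",(266,151),.08),("clarge",(428,213),.14),("steel",(344,146),.14),("brass",(263,221),.11),("pink",(487,218),.14),("turq",(425,270),.14)):
    w=W[v-22:v+23,u-22:u+23].reshape(-1,3);k=(abs(w[:,2]-h)<.008)
    vv,uu=np.mgrid[v-22:v+23,u-22:u+23];q=np.c_[uu.ravel(),vv.ravel()][k];X=world("top",q,h)
    (cx,cy),r=cv2.minEnclosingCircle(X[:,:2].astype(np.float32))
    print(nm,len(q),"circ",round(cx,4),round(cy,4),"r",round(r,4),"mean",X[:,:2].mean(0).round(4),"zmax",w[:,2].max().round(3))
c=cv2.resize(p[120:300,370:510],None,fx=3,fy=3,interpolation=2);e=cv2.resize(p[120:260,150:290],None,fx=2.7,fy=2.7,interpolation=2)
e=cv2.copyMakeBorder(e,0,540-e.shape[0],0,0,0);cv2.imwrite("pics/crop.png",np.hstack([e,c])[:,:798,::-1])
E
python3 m.py
```

```text
bench z 0.00038115318251321034
stand medium [0.4245 0.2588 0.015 ] extent [0.084 0.082 0.   ] z 0.016
stand small [ 0.4639 -0.1208  0.015 ] extent [0.057 0.057 0.   ] z 0.0158
stand large [ 0.6024 -0.3223  0.015 ] extent [0.11 0.11 0.  ] z 0.0155
cmed 117 circ 0.5972 0.2509 r 0.0144 mean [0.597 0.251] zmax 1.089
csmall 68 circ 0.6183 0.057 r 0.0116 mean [0.6183 0.0579] zmax 1.089
clarge 199 circ 0.4533 -0.2955 r 0.0175 mean [ 0.4539 -0.2956] zmax 1.089
steel 180 circ 0.6095 -0.1168 r 0.0173 mean [ 0.6092 -0.117 ] zmax 1.089
brass 117 circ 0.4475 0.0674 r 0.0137 mean [0.4477 0.0673] zmax 1.089
pink 203 circ 0.4404 -0.421 r 0.018 mean [ 0.4412 -0.4212] zmax 1.089
turq 200 circ 0.3319 -0.2806 r 0.0175 mean [ 0.332  -0.2808] zmax 1.089
```

View pics/crop.png

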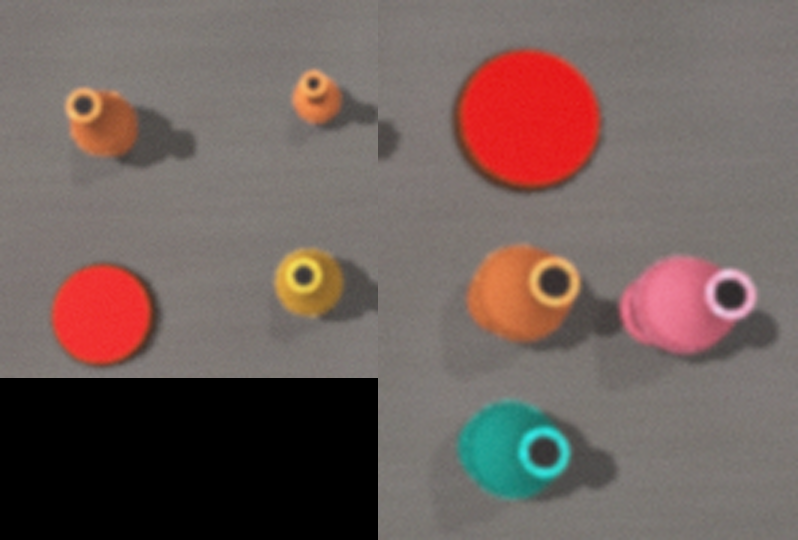

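The crop shows copper medium at (83,105), copper small at (313,84) and copper large at (553,282). They are clearly orange-brown, unlike the pink (730,293), turquoise (545,452) and brass (303,275) vases. First I'll square the tool to the world axes and start toward the small vase.

>>> jog_arm:
  steps:
    - {"delta_rot": [0,0,8.59],"linear": [0,0,0],"grip": 0.07}
    - {"delta_rot": [0,0,8.59],"linear": [0,0,0],"grip": 0.07}
    - {"delta_rot": [0,0,8.59],"linear": [0,0,0],"grip": 0.07}
    - {"delta_rot": [0,0,0],"linear": [0.02,-0.035,0],"grip": 0.07}
    - {"delta_rot": [0,0,0],"linear": [0.02,-0.035,0],"grip": 0.07}
    - {"delta_rot": [0,0,0],"linear": [0.02,-0.035,0],"grip": 0.07}
    - {"delta_rot": [0,0,0],"linear": [0,0,0],"grip": 0.07}
    - {"delta_rot": [0,0,0],"linear": [0,0,0],"grip": 0.07}
  newtons: 40

```text
t: 0.9
tool_pos: [0.3319, -0.4573, 0.2101]
tool_rot: [3.142, 0.002, -0.001]
contact_force: [-0.5, 0.3, -0.5]
opening: 0.0699
grip_force: 0.0
```

>>> jog_arm:
  steps:
    - {"delta_rot": [0,0,0],"linear": [0.02,-0.036,0],"grip": 0.07}
    - {"delta_rot": [0,0,0],"linear": [0.02,-0.036,0],"grip": 0.07}
    - {"delta_rot": [0,0,0],"linear": [0.02,-0.036,0],"grip": 0.07}
    - {"delta_rot": [0,0,0],"linear": [0.02,-0.036,0],"grip": 0.07}
    - {"delta_rot": [0,0,0],"linear": [0.02,-0.036,0],"grip": 0.07}
    - {"delta_rot": [0,0,0],"linear": [0.02,-0.036,0],"grip": 0.07}
    - {"delta_rot": [0,0,0],"linear": [0.02,-0.036,0],"grip": 0.07}
    - {"delta_rot": [0,0,0],"linear": [0.02,-0.036,0],"grip": 0.07}
    - {"delta_rot": [0,0,0],"linear": [0.02,-0.036,0],"grip": 0.07}
    - {"delta_rot": [0,0,0],"linear": [0.02,-0.036,0],"grip": 0.07}

```text
t: 1.9
tool_pos: [0.5326, -0.0977, 0.2103]
tool_rot: [3.141, -0.003, 0.0]
contact_force: [0.8, -0.0, 0.5]
opening: 0.07
grip_force: 0.0
```

>>> jog_arm:
  steps:
    - {"delta_rot": [0,0,0],"linear": [0.02,-0.036,0],"grip": 0.06}
    - {"delta_rot": [0,0,0],"linear": [0.02,-0.036,0],"grip": 0.06}
    - {"delta_rot": [0,0,0],"linear": [0.02,-0.036,0],"grip": 0.06}
    - {"delta_rot": [0,0,0],"linear": [0.02,-0.036,0],"grip": 0.06}
    - {"delta_rot": [0,0,0],"linear": [0.006,-0.01,0],"grip": 0.06}
    - {"delta_rot": [0,0,0],"linear": [0,0,0],"grip": 0.06}
    - {"delta_rot": [0,0,0],"linear": [0,0,0],"grip": 0.06}

```text
t: 2.6
tool_pos: [0.6176, 0.0548, 0.21]
tool_rot: [3.141, -0.002, -0.001]
contact_force: [-0.5, -1.3, 0.2]
opening: 0.0597
grip_force: 0.0
```

>>> jog_arm:
  steps:
    - {"delta_rot": [0,0,0],"linear": [0,-0.0025,0.035],"grip": 0.06}
    - {"delta_rot": [0,0,0],"linear": [0,0,0.035],"grip": 0.06}
    - {"delta_rot": [0,0,0],"linear": [0,0,0.03],"grip": 0.06}
    - {"delta_rot": [0,0,0],"linear": [0,0,0.022],"grip": 0.06}
    - {"delta_rot": [0,0,0],"linear": [0,0,0.021],"grip": 0.06}
    - {"delta_rot": [0,0,0],"linear": [0,0,0.021],"grip": 0.06}
    - {"delta_rot": [0,0,0],"linear": [0,0,0],"grip": 0.06}
    - {"delta_rot": [0,0,0],"linear": [0,0,0],"grip": 0.06}

```text
t: 3.4
tool_pos: [0.6174, 0.0573, 0.0466]
tool_rot: [3.141, -0.003, -0.001]
contact_force: [0.3, 0.4, 0.3]
opening: 0.0601
grip_force: 0.0
```

>>> jog_arm:
  steps:
    - {"delta_rot": [0,0,0],"linear": [0,0,0],"grip": 0.03}
    - {"delta_rot": [0,0,0],"linear": [0,0,0],"grip": 0.02}
    - {"delta_rot": [0,0,0],"linear": [0,0,0],"grip": 0.01}
    - {"delta_rot": [0,0,0],"linear": [0,0,0],"grip": 0.01}
    - {"delta_rot": [0,0,0],"linear": [0,0,0],"grip": 0.01}
    - {"delta_rot": [0,0,0],"linear": [0,0,0],"grip": 0.01}
    - {"delta_rot": [0,0,0],"linear": [0,0,0],"grip": 0.01}
    - {"delta_rot": [0,0,0],"linear": [0,0,0],"grip": 0.01}

```text
t: 4.2
tool_pos: [0.6189, 0.0585, 0.048]
tool_rot: [3.141, 0.0, 0.004]
contact_force: [-0.2, -0.7, 5.3]
opening: 0.018
grip_force: 39.2
```

>>> jog_arm:
  steps:
    - {"delta_rot": [0,0,0],"linear": [0,0,-0.005],"grip": 0.01}
    - {"delta_rot": [0,0,0],"linear": [0,0,-0.015],"grip": 0.01}
    - {"delta_rot": [0,0,0],"linear": [0,0,-0.02],"grip": 0.01}
    - {"delta_rot": [0,0,0],"linear": [0,0,-0.025],"grip": 0.01}
    - {"delta_rot": [0,0,0],"linear": [0,0,-0.02],"grip": 0.01}
    - {"delta_rot": [0,0,0],"linear": [0,0,-0.01],"grip": 0.01}
    - {"delta_rot": [0,0,0],"linear": [0,0,0],"grip": 0.01}

```text
t: 4.9
tool_pos: [0.6189, 0.0588, 0.1438]
tool_rot: [-3.142, -0.0, -0.006]
contact_force: [0.6, -0.2, -0.9]
opening: 0.018
grip_force: 39.1
```

Run:
```python
from h import *
print(ctrl.get_obs()["tool_pos"])
a,d=ctrl.get_image("top");b,_=ctrl.get_image("scene")
cv2.imwrite("pics/g1.png",np.hstack([cv2.resize(a[70:270,150:350],(400,400)),cv2.resize(b[120:320,160:360],(400,400))])[:,:,::-1])
```

```text
[0.61888046 0.05875691 0.14381149]
```

View pics/g1.png

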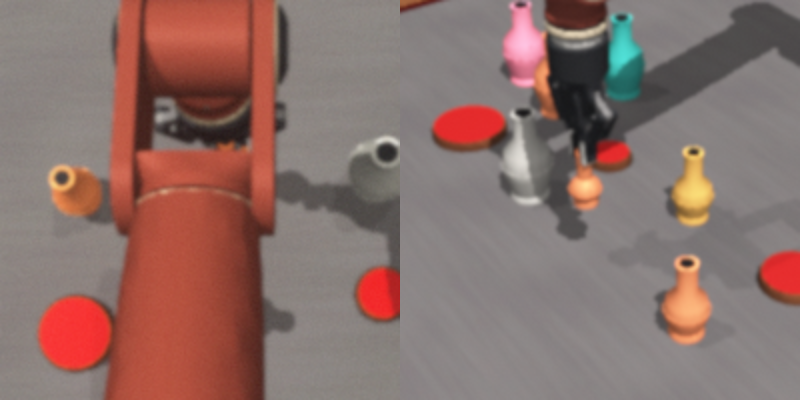

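The picture shows the small vase held upright, with its belly at (585,188) in the right half. Next I carry it to the small stand.

>>> jog_arm:
  steps:
    - {"delta_rot": [0,0,0],"linear": [-0.008,0.009,0],"grip": 0.01}
    - {"delta_rot": [0,0,0],"linear": [-0.016,0.018,0],"grip": 0.01}
    - {"delta_rot": [0,0,0],"linear": [-0.02,0.023,0],"grip": 0.01}
    - {"delta_rot": [0,0,0],"linear": [-0.022,0.026,0],"grip": 0.01}
    - {"delta_rot": [0,0,0],"linear": [-0.022,0.026,0],"grip": 0.01}
    - {"delta_rot": [0,0,0],"linear": [-0.022,0.026,0],"grip": 0.01}
    - {"delta_rot": [0,0,0],"linear": [-0.02,0.023,0],"grip": 0.01}
    - {"delta_rot": [0,0,0],"linear": [-0.016,0.018,0],"grip": 0.01}
    - {"delta_rot": [0,0,0],"linear": [-0.0085,0.0106,0],"grip": 0.01}
    - {"delta_rot": [0,0,0],"linear": [0,0,0],"grip": 0.01}

```text
t: 6.0
tool_pos: [0.4619, -0.1217, 0.1404]
tool_rot: [-3.141, 0.004, 0.002]
contact_force: [0.3, 1.0, -0.4]
opening: 0.0177
grip_force: 39.1
```

>>> jog_arm:
  steps:
    - {"delta_rot": [0,0,0],"linear": [0,0,0.01],"grip": 0.01}
    - {"delta_rot": [0,0,0],"linear": [0,0,0.015],"grip": 0.01}
    - {"delta_rot": [0,0,0],"linear": [0,0,0.018],"grip": 0.01}
    - {"delta_rot": [0,0,0],"linear": [0,0,0.015],"grip": 0.01}
    - {"delta_rot": [0,0,0],"linear": [0,0,0.01],"grip": 0.01}
    - {"delta_rot": [0,0,0],"linear": [0,0,0.005],"grip": 0.01}
    - {"delta_rot": [0,0,0],"linear": [0,0,0],"grip": 0.01}
    - {"delta_rot": [0,0,0],"linear": [0,0,0],"grip": 0.01}

```text
t: 6.8
tool_pos: [0.4637, -0.1211, 0.0689]
tool_rot: [3.141, 0.0, 0.001]
contact_force: [0.2, -0.4, -0.5]
opening: 0.0177
grip_force: 39.1
```

>>> jog_arm:
  steps:
    - {"delta_rot": [0,0,0],"linear": [0,0,0.001],"grip": 0.01}
    - {"delta_rot": [0,0,0],"linear": [0,0,0.001],"grip": 0.01}
    - {"delta_rot": [0,0,0],"linear": [0,0,0.001],"grip": 0.01}
    - {"delta_rot": [0,0,0],"linear": [0,0,0.001],"grip": 0.01}
    - {"delta_rot": [0,0,0],"linear": [0,0,0],"grip": 0.01}
    - {"delta_rot": [0,0,0],"linear": [0,0,0],"grip": 0.01}

```text
t: 7.4
tool_pos: [0.4632, -0.1209, 0.0644]
tool_rot: [-3.142, 0.0, 0.0]
contact_force: [-0.3, -0.1, -0.3]
opening: 0.0177
grip_force: 39.1
```

>>> jog_arm:
  steps:
    - {"delta_rot": [0,0,0],"linear": [0,0,0.001],"grip": 0.01}
    - {"delta_rot": [0,0,0],"linear": [0,0,0],"grip": 0.01}
    - {"delta_rot": [0,0,0],"linear": [0,0,0],"grip": 0.01}

```text
t: 7.7
tool_pos: [0.4632, -0.1209, 0.0633]
tool_rot: [-3.142, 0.0, 0.0]
contact_force: [-0.5, -0.2, 0.3]
opening: 0.0174
grip_force: 39.1
```

>>> jog_arm:
  steps:
    - {"delta_rot": [0,0,0],"linear": [0,0,0.0005],"grip": 0.01}
    - {"delta_rot": [0,0,0],"linear": [0,0,0],"grip": 0.01}
    - {"delta_rot": [0,0,0],"linear": [0,0,0],"grip": 0.01}

```text
t: 8.0
tool_pos: [0.4634, -0.121, 0.0631]
tool_rot: [3.142, 0.0, 0.0]
contact_force: [0.4, 0.7, 0.4]
opening: 0.0177
grip_force: 39.3
```

>>> jog_arm:
  steps:
    - {"delta_rot": [0,0,0],"linear": [0,0,0.0007],"grip": 0.01}
    - {"delta_rot": [0,0,0],"linear": [0,0,0],"grip": 0.01}
    - {"delta_rot": [0,0,0],"linear": [0,0,0],"grip": 0.01}

```text
t: 8.3
tool_pos: [0.4638, -0.1211, 0.063]
tool_rot: [3.141, 0.0, 0.002]
contact_force: [-1.0, 0.6, 5.7]
opening: 0.0179
grip_force: 39.6
```

Run:
```python
from h import *
for i in range(4):
    ctrl.get_image("top"); o=ctrl.get_obs(); print(o["tool_pos"].round(4),o["contact_force"].round(2))
b,_=ctrl.get_image("scene");cv2.imwrite("pics/g2.png",cv2.resize(b[120:260,180:360],(720,560),interpolation=2)[:,:,::-1])
```

```text
[ 0.4638 -0.1211  0.063 ] [-1.45 -0.23  5.06]
[ 0.4638 -0.1211  0.063 ] [-0.96  0.18  6.26]
[ 0.4638 -0.1212  0.0631] [-1.15  0.75  5.25]
[ 0.4638 -0.1211  0.063 ] [-1.53  0.62  5.7 ]
```

View pics/g2.png

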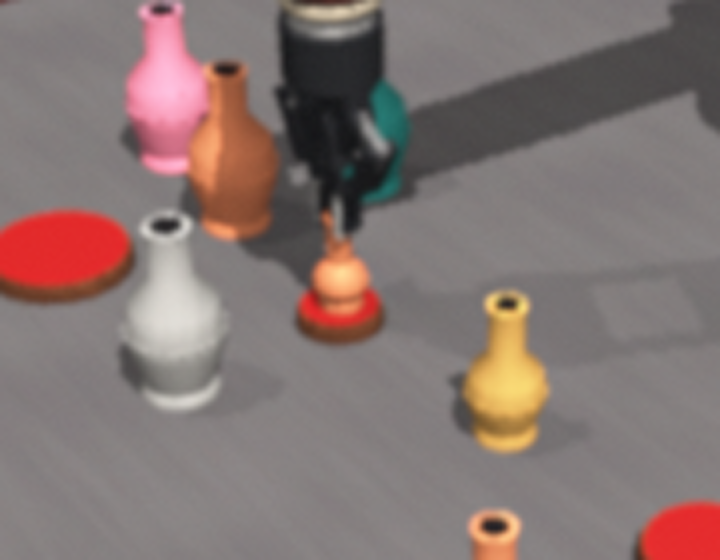

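The small vase at (342,285) rests upright on the small stand at (340,315), with 5 N of contact. I'll release it and rise.

>>> jog_arm:
  steps:
    - {"delta_rot": [0,0,0],"linear": [0,0,0],"grip": 0.02}
    - {"delta_rot": [0,0,0],"linear": [0,0,0],"grip": 0.025}
    - {"delta_rot": [0,0,0],"linear": [0,0,0],"grip": 0.035}
    - {"delta_rot": [0,0,0],"linear": [0,0,0],"grip": 0.05}
    - {"delta_rot": [0,0,0],"linear": [0,0,0],"grip": 0.06}
    - {"delta_rot": [0,0,0],"linear": [0,0,0],"grip": 0.06}
    - {"delta_rot": [0,0,0],"linear": [0,0,-0.01],"grip": 0.06}
    - {"delta_rot": [0,0,0],"linear": [0,0,-0.03],"grip": 0.06}
    - {"delta_rot": [0,0,0],"linear": [0,0,-0.045],"grip": 0.06}
    - {"delta_rot": [0,0,0],"linear": [0,0,-0.045],"grip": 0.06}

```text
t: 9.55
tool_pos: [0.4626, -0.1207, 0.1938]
tool_rot: [-3.141, 0.0, 0.001]
contact_force: [1.8, 0.3, -0.1]
opening: 0.0599
grip_force: 0.0
```

>>> jog_arm:
  steps:
    - {"delta_rot": [0,0,0],"linear": [0.0133,-0.0372,0],"grip": 0.065}
    - {"delta_rot": [0,0,0],"linear": [0.0133,-0.0372,0],"grip": 0.065}
    - {"delta_rot": [0,0,0],"linear": [0.0133,-0.0372,0],"grip": 0.065}
    - {"delta_rot": [0,0,0],"linear": [0.0133,-0.0372,0],"grip": 0.065}
    - {"delta_rot": [0,0,0],"linear": [0.0133,-0.0372,0],"grip": 0.065}
    - {"delta_rot": [0,0,0],"linear": [0.0133,-0.0372,0],"grip": 0.065}
    - {"delta_rot": [0,0,0],"linear": [0.0133,-0.0372,0],"grip": 0.065}
    - {"delta_rot": [0,0,0],"linear": [0.0133,-0.0372,0],"grip": 0.065}
    - {"delta_rot": [0,0,0],"linear": [0.0133,-0.0372,0],"grip": 0.065}
    - {"delta_rot": [0,0,0],"linear": [0.0133,-0.0372,0],"grip": 0.065}

```text
t: 10.55
tool_pos: [0.5967, 0.2528, 0.1932]
tool_rot: [-3.141, -0.0, -0.001]
contact_force: [0.1, -0.6, 0.3]
opening: 0.065
grip_force: 0.0
```

Run:
```python
from h import *
for i in range(3): p,d=ctrl.get_image("top")
o=ctrl.get_obs(); print(o["tool_pos"].round(4))
W=cloud("top",d)
for nm,(u,v),h in(("csmall on stand",(342,205),.095),("cmed",(182,159),.11)):
    w=W[v-22:v+23,u-22:u+23].reshape(-1,3);k=(abs(w[:,2]-h)<.008)
    vv,uu=np.mgrid[v-22:v+23,u-22:u+23];q=np.c_[uu.ravel(),vv.ravel()][k]
    if len(q):
        X=world("top",q,h);(cx,cy),r=cv2.minEnclosingCircle(X[:,:2].astype(np.float32)); print(nm,len(q),round(cx,4),round(cy,4),round(r,4))
b,_=ctrl.get_image("scene");cv2.imwrite("pics/g3.png",np.hstack([p[100:300,150:350],b[120:320,180:380]])[:,:,::-1])
```

```text
[0.5964 0.253  0.1926]
csmall on stand 74 0.4635 -0.1215 0.011
cmed 116 0.5974 0.2514 0.014
```

View pics/g3.png

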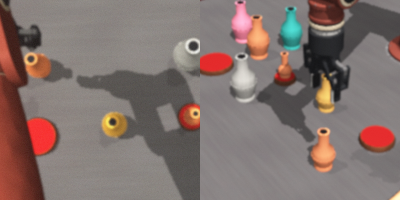

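The picture shows the small vase standing in the middle of its stand, 0.8 mm off. The gripper is above the medium copper vase, seen at (38,65) in the left half, so I go down.

>>> jog_arm:
  steps:
    - {"delta_rot": [0,0,0],"linear": [0.001,0.0018,0.03],"grip": 0.065}
    - {"delta_rot": [0,0,0],"linear": [0,0,0.03],"grip": 0.065}
    - {"delta_rot": [0,0,0],"linear": [0,0,0.02],"grip": 0.065}
    - {"delta_rot": [0,0,0],"linear": [0,0,0.018],"grip": 0.065}
    - {"delta_rot": [0,0,0],"linear": [0,0,0.014],"grip": 0.065}
    - {"delta_rot": [0,0,0],"linear": [0,0,0],"grip": 0.065}
    - {"delta_rot": [0,0,0],"linear": [0,0,0],"grip": 0.065}

```text
t: 11.45
tool_pos: [0.5976, 0.2491, 0.0808]
tool_rot: [-3.141, 0.001, -0.001]
contact_force: [1.1, 0.6, 0.5]
opening: 0.0648
grip_force: 0.0
```

>>> jog_arm:
  steps:
    - {"delta_rot": [0,0,0],"linear": [0,0,0],"grip": 0.035}
    - {"delta_rot": [0,0,0],"linear": [0,0,0],"grip": 0.026}
    - {"delta_rot": [0,0,0],"linear": [0,0,0],"grip": 0.016}
    - {"delta_rot": [0,0,0],"linear": [0,0,0],"grip": 0.016}
    - {"delta_rot": [0,0,0],"linear": [0,0,0],"grip": 0.016}
    - {"delta_rot": [0,0,0],"linear": [0,0,0],"grip": 0.016}
    - {"delta_rot": [0,0,0],"linear": [0,0,0],"grip": 0.016}

```text
t: 12.15
tool_pos: [0.5981, 0.2497, 0.0816]
tool_rot: [-3.141, -0.0, -0.004]
contact_force: [-0.4, 0.5, 4.5]
opening: 0.0235
grip_force: 39.3
```

>>> jog_arm:
  steps:
    - {"delta_rot": [0,0,0],"linear": [0,0,-0.005],"grip": 0.016}
    - {"delta_rot": [0,0,0],"linear": [0,0,-0.015],"grip": 0.016}
    - {"delta_rot": [0,0,0],"linear": [0,0,-0.02],"grip": 0.016}
    - {"delta_rot": [0,0,0],"linear": [0,0,-0.015],"grip": 0.016}
    - {"delta_rot": [0,0,0],"linear": [0,0,-0.01],"grip": 0.016}
    - {"delta_rot": [0,0,0],"linear": [0,0,-0.005],"grip": 0.016}
    - {"delta_rot": [0,0,0],"linear": [0,0,0],"grip": 0.016}

```text
t: 12.85
tool_pos: [0.5976, 0.2494, 0.1511]
tool_rot: [-3.141, 0.0, -0.002]
contact_force: [0.3, -0.2, -1.4]
opening: 0.0237
grip_force: 39.3
```

>>> jog_arm:
  steps:
    - {"delta_rot": [0,0,0],"linear": [-0.008,0,0],"grip": 0.016}
    - {"delta_rot": [0,0,0],"linear": [-0.016,-0.001,0],"grip": 0.016}
    - {"delta_rot": [0,0,0],"linear": [-0.021,-0.001,0],"grip": 0.016}
    - {"delta_rot": [0,0,0],"linear": [-0.025,-0.002,0],"grip": 0.016}
    - {"delta_rot": [0,0,0],"linear": [-0.028,-0.001,0],"grip": 0.016}
    - {"delta_rot": [0,0,0],"linear": [-0.028,-0.002,0],"grip": 0.016}
    - {"delta_rot": [0,0,0],"linear": [-0.021,-0.001,0],"grip": 0.016}
    - {"delta_rot": [0,0,0],"linear": [-0.016,-0.001,0],"grip": 0.016}
    - {"delta_rot": [0,0,0],"linear": [-0.009,0,0],"grip": 0.016}
    - {"delta_rot": [0,0,0],"linear": [0,0,0],"grip": 0.016}

```text
t: 13.85
tool_pos: [0.4238, 0.2582, 0.1494]
tool_rot: [3.141, 0.001, -0.002]
contact_force: [-0.5, -0.6, -0.9]
opening: 0.0234
grip_force: 39.3
```

>>> jog_arm:
  steps:
    - {"delta_rot": [0,0,0],"linear": [0,0,0],"grip": 0.016}
    - {"delta_rot": [0,0,0],"linear": [0,0,0],"grip": 0.016}

```text
t: 14.05
tool_pos: [0.4258, 0.2582, 0.1502]
tool_rot: [3.142, -0.001, 0.0]
contact_force: [0.1, -0.2, -0.8]
opening: 0.0234
grip_force: 39.3
```

>>> jog_arm:
  steps:
    - {"delta_rot": [0,0,0],"linear": [-0.0005,-0.0006,0.007],"grip": 0.016}
    - {"delta_rot": [0,0,0],"linear": [0,0,0.012],"grip": 0.016}
    - {"delta_rot": [0,0,0],"linear": [0,0,0.014],"grip": 0.016}
    - {"delta_rot": [0,0,0],"linear": [0,0,0.01],"grip": 0.016}
    - {"delta_rot": [0,0,0],"linear": [0,0,0.005],"grip": 0.016}
    - {"delta_rot": [0,0,0],"linear": [0,0,0.002],"grip": 0.016}
    - {"delta_rot": [0,0,0],"linear": [0,0,0.001],"grip": 0.016}
    - {"delta_rot": [0,0,0],"linear": [0,0,0],"grip": 0.016}
    - {"delta_rot": [0,0,0],"linear": [0,0,0],"grip": 0.016}

```text
t: 14.95
tool_pos: [0.4251, 0.2591, 0.0998]
tool_rot: [-3.141, -0.0, -0.002]
contact_force: [0.9, -0.5, -0.7]
opening: 0.0237
grip_force: 39.3
```

>>> jog_arm:
  steps:
    - {"delta_rot": [0,0,0],"linear": [0,0,0.0007],"grip": 0.016}
    - {"delta_rot": [0,0,0],"linear": [0,0,0.0007],"grip": 0.016}
    - {"delta_rot": [0,0,0],"linear": [0,0,0],"grip": 0.016}
    - {"delta_rot": [0,0,0],"linear": [0,0,0],"grip": 0.016}

```text
t: 15.35
tool_pos: [0.4247, 0.2589, 0.0978]
tool_rot: [-3.142, -0.0, -0.0]
contact_force: [-0.5, 0.7, -0.8]
opening: 0.0235
grip_force: 39.3
```

>>> jog_arm:
  steps:
    - {"delta_rot": [0,0,0],"linear": [0,0,0.0007],"grip": 0.016}
    - {"delta_rot": [0,0,0],"linear": [0,0,0],"grip": 0.016}
    - {"delta_rot": [0,0,0],"linear": [0,0,0],"grip": 0.016}

```text
t: 15.65
tool_pos: [0.4247, 0.2589, 0.097]
tool_rot: [3.142, 0.0, -0.0]
contact_force: [-0.1, -0.7, -0.7]
opening: 0.0236
grip_force: 39.3
```

>>> jog_arm:
  steps:
    - {"delta_rot": [0,0,0],"linear": [0,0,0.0006],"grip": 0.016}
    - {"delta_rot": [0,0,0],"linear": [0,0,0],"grip": 0.016}
    - {"delta_rot": [0,0,0],"linear": [0,0,0],"grip": 0.016}

```text
t: 15.95
tool_pos: [0.4248, 0.2589, 0.0967]
tool_rot: [-3.142, -0.0, -0.0]
contact_force: [-0.4, -0.5, 0.1]
opening: 0.0233
grip_force: 39.5
```

>>> jog_arm:
  steps:
    - {"delta_rot": [0,0,0],"linear": [0,0,0.0006],"grip": 0.016}
    - {"delta_rot": [0,0,0],"linear": [0,0,0],"grip": 0.016}
    - {"delta_rot": [0,0,0],"linear": [0,0,0],"grip": 0.016}

```text
t: 16.25
tool_pos: [0.4252, 0.2591, 0.0966]
tool_rot: [-3.141, -0.0, -0.002]
contact_force: [-0.2, -0.7, 3.8]
opening: 0.0233
grip_force: 39.8
```

The vase is in contact, so I'll release it and rise.

>>> jog_arm:
  steps:
    - {"delta_rot": [0,0,0],"linear": [0,0,0],"grip": 0.026}
    - {"delta_rot": [0,0,0],"linear": [0,0,0],"grip": 0.031}
    - {"delta_rot": [0,0,0],"linear": [0,0,0],"grip": 0.041}
    - {"delta_rot": [0,0,0],"linear": [0,0,0],"grip": 0.055}
    - {"delta_rot": [0,0,0],"linear": [0,0,0],"grip": 0.07}
    - {"delta_rot": [0,0,0],"linear": [0,0,0],"grip": 0.07}
    - {"delta_rot": [0,0,0],"linear": [0,0,-0.01],"grip": 0.07}
    - {"delta_rot": [0,0,0],"linear": [0,0,-0.03],"grip": 0.07}
    - {"delta_rot": [0,0,0],"linear": [0,0,-0.045],"grip": 0.07}
    - {"delta_rot": [0,0,0],"linear": [0,0,-0.045],"grip": 0.07}

```text
t: 17.25
tool_pos: [0.4242, 0.2586, 0.2275]
tool_rot: [3.141, -0.0, -0.001]
contact_force: [0.7, 1.0, 0.1]
opening: 0.0698
grip_force: 0.0
```

>>> jog_arm:
  steps:
    - {"delta_rot": [0,0,0],"linear": [0.002,0.04,0],"grip": 0.07}
    - {"delta_rot": [0,0,0],"linear": [0.002,0.04,0],"grip": 0.07}
    - {"delta_rot": [0,0,0],"linear": [0.002,0.04,0],"grip": 0.07}
    - {"delta_rot": [0,0,0],"linear": [0.002,0.04,0],"grip": 0.07}
    - {"delta_rot": [0,0,0],"linear": [0.002,0.04,0],"grip": 0.07}
    - {"delta_rot": [0,0,0],"linear": [0.002,0.04,0],"grip": 0.07}
    - {"delta_rot": [0,0,0],"linear": [0.002,0.04,0],"grip": 0.07}
    - {"delta_rot": [0,0,0],"linear": [0.002,0.04,0],"grip": 0.07}
    - {"delta_rot": [0,0,0],"linear": [0.002,0.04,0],"grip": 0.07}
    - {"delta_rot": [0,0,0],"linear": [0.002,0.04,0],"grip": 0.07}

```text
t: 18.25
tool_pos: [0.4447, -0.1429, 0.227]
tool_rot: [3.141, -0.0, 0.002]
contact_force: [0.5, -0.1, -0.3]
opening: 0.0696
grip_force: 0.0
```

>>> jog_arm:
  steps:
    - {"delta_rot": [0,0,0],"linear": [0.002,0.04,0],"grip": 0.07}
    - {"delta_rot": [0,0,0],"linear": [0.002,0.04,0],"grip": 0.07}
    - {"delta_rot": [0,0,0],"linear": [0.002,0.04,0],"grip": 0.07}
    - {"delta_rot": [0,0,0],"linear": [0.0025,0.034,0],"grip": 0.07}
    - {"delta_rot": [0,0,0],"linear": [0,0,0],"grip": 0.07}
    - {"delta_rot": [0,0,0],"linear": [0,0,0],"grip": 0.07}

```text
t: 18.85
tool_pos: [0.4531, -0.2954, 0.2263]
tool_rot: [-3.141, 0.002, -0.0]
contact_force: [0.1, -0.2, -0.3]
opening: 0.0698
grip_force: 0.0
```

Run:
```python
from h import *
p,d=ctrl.get_image("top")
o=ctrl.get_obs(); print(o["tool_pos"].round(4))
W=cloud("top",d)
for nm,(u,v),h in(("cmed on stand",(182,230),.125),("clarge",(428,213),.14)):
    w=W[v-22:v+23,u-22:u+23].reshape(-1,3);k=(abs(w[:,2]-h)<.008)
    vv,uu=np.mgrid[v-22:v+23,u-22:u+23];q=np.c_[uu.ravel(),vv.ravel()][k]
    if len(q):
        X=world("top",q,h);(cx,cy),r=cv2.minEnclosingCircle(X[:,:2].astype(np.float32)); print(nm,len(q),round(cx,4),round(cy,4),round(r,4))
b,_=ctrl.get_image("scene");cv2.imwrite("pics/g4.png",np.hstack([p,b])[:,100:900,::-1])
```

```text
[ 0.4532 -0.2947  0.2263]
cmed on stand 126 0.4244 0.2607 0.0144
clarge 72 0.4516 -0.2936 0.015
```

View pics/g4.png

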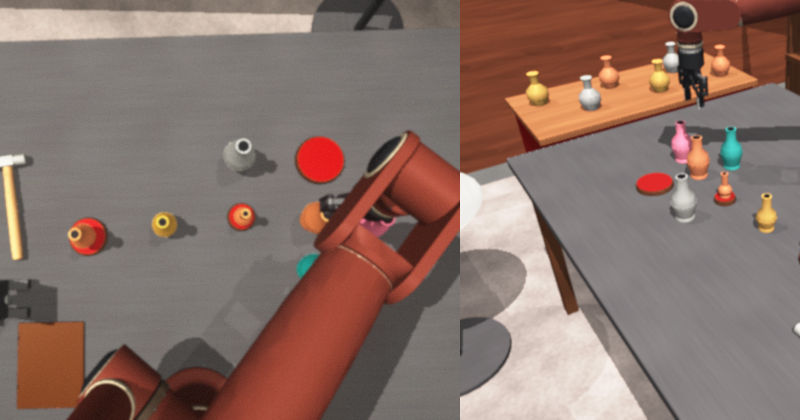

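The picture shows the medium vase at (85,237) and the small vase at (241,216), both in the middle of their stands. The gripper is above the large copper vase at (315,217). I go down and grip.

>>> jog_arm:
  steps:
    - {"delta_rot": [0,0,0],"linear": [0.0005,0.0005,0.03],"grip": 0.07}
    - {"delta_rot": [0,0,0],"linear": [0,0,0.03],"grip": 0.07}
    - {"delta_rot": [0,0,0],"linear": [0,0,0.02],"grip": 0.07}
    - {"delta_rot": [0,0,0],"linear": [0,0,0.02],"grip": 0.07}
    - {"delta_rot": [0,0,0],"linear": [0,0,0.014],"grip": 0.07}
    - {"delta_rot": [0,0,0],"linear": [0,0,0],"grip": 0.07}
    - {"delta_rot": [0,0,0],"linear": [0,0,0],"grip": 0.07}

```text
t: 19.65
tool_pos: [0.4541, -0.2953, 0.1125]
tool_rot: [3.141, 0.001, 0.001]
contact_force: [0.0, 0.5, 0.8]
opening: 0.0703
grip_force: 0.0
```

>>> jog_arm:
  steps:
    - {"delta_rot": [0,0,0],"linear": [0,0,0],"grip": 0.04}
    - {"delta_rot": [0,0,0],"linear": [0,0,0],"grip": 0.032}
    - {"delta_rot": [0,0,0],"linear": [0,0,0],"grip": 0.022}
    - {"delta_rot": [0,0,0],"linear": [0,0,0],"grip": 0.022}
    - {"delta_rot": [0,0,0],"linear": [0,0,0],"grip": 0.022}
    - {"delta_rot": [0,0,0],"linear": [0,0,0],"grip": 0.022}
    - {"delta_rot": [0,0,0],"linear": [0,0,0],"grip": 0.022}

```text
t: 20.35
tool_pos: [0.4544, -0.2964, 0.1133]
tool_rot: [3.14, -0.0, 0.003]
contact_force: [0.2, -0.3, 5.6]
opening: 0.029
grip_force: 39.5
```

>>> jog_arm:
  steps:
    - {"delta_rot": [0,0,0],"linear": [0,0,-0.005],"grip": 0.022}
    - {"delta_rot": [0,0,0],"linear": [0,0,-0.015],"grip": 0.022}
    - {"delta_rot": [0,0,0],"linear": [0,0,-0.02],"grip": 0.022}
    - {"delta_rot": [0,0,0],"linear": [0,0,-0.015],"grip": 0.022}
    - {"delta_rot": [0,0,0],"linear": [0,0,-0.01],"grip": 0.022}
    - {"delta_rot": [0,0,0],"linear": [0,0,-0.005],"grip": 0.022}
    - {"delta_rot": [0,0,0],"linear": [0,0,0],"grip": 0.022}

```text
t: 21.05
tool_pos: [0.454, -0.2958, 0.1826]
tool_rot: [3.141, 0.0, 0.001]
contact_force: [-0.7, -0.5, -2.0]
opening: 0.0291
grip_force: 39.7
```

>>> jog_arm:
  steps:
    - {"delta_rot": [0,0,0],"linear": [0.008,0.001,0],"grip": 0.022}
    - {"delta_rot": [0,0,0],"linear": [0.016,0.003,0],"grip": 0.022}
    - {"delta_rot": [0,0,0],"linear": [0.02,0.004,0],"grip": 0.022}
    - {"delta_rot": [0,0,0],"linear": [0.022,0.004,0],"grip": 0.022}
    - {"delta_rot": [0,0,0],"linear": [0.022,0.004,0],"grip": 0.022}
    - {"delta_rot": [0,0,0],"linear": [0.02,0.004,0],"grip": 0.022}
    - {"delta_rot": [0,0,0],"linear": [0.018,0.003,0],"grip": 0.022}
    - {"delta_rot": [0,0,0],"linear": [0.014,0.002,0],"grip": 0.022}
    - {"delta_rot": [0,0,0],"linear": [0.009,0.001,0],"grip": 0.022}
    - {"delta_rot": [0,0,0],"linear": [0,0,0],"grip": 0.022}

```text
t: 22.05
tool_pos: [0.6034, -0.3213, 0.1805]
tool_rot: [-3.14, -0.001, 0.002]
contact_force: [0.6, 0.5, -3.1]
opening: 0.0296
grip_force: 39.8
```

>>> jog_arm:
  steps:
    - {"delta_rot": [0,0,0],"linear": [0,0,0],"grip": 0.022}
    - {"delta_rot": [0,0,0],"linear": [0,0,0],"grip": 0.022}

```text
t: 22.25
tool_pos: [0.6022, -0.3215, 0.1816]
tool_rot: [-3.141, 0.0, 0.001]
contact_force: [-0.2, -0.7, -2.4]
opening: 0.029
grip_force: 39.8
```

>>> jog_arm:
  steps:
    - {"delta_rot": [0,0,0],"linear": [0.001,0.0008,0.007],"grip": 0.022}
    - {"delta_rot": [0,0,0],"linear": [0,0,0.012],"grip": 0.022}
    - {"delta_rot": [0,0,0],"linear": [0,0,0.014],"grip": 0.022}
    - {"delta_rot": [0,0,0],"linear": [0,0,0.01],"grip": 0.022}
    - {"delta_rot": [0,0,0],"linear": [0,0,0.005],"grip": 0.022}
    - {"delta_rot": [0,0,0],"linear": [0,0,0.002],"grip": 0.022}
    - {"delta_rot": [0,0,0],"linear": [0,0,0.001],"grip": 0.022}
    - {"delta_rot": [0,0,0],"linear": [0,0,0],"grip": 0.022}
    - {"delta_rot": [0,0,0],"linear": [0,0,0],"grip": 0.022}

```text
t: 23.15
tool_pos: [0.6041, -0.3227, 0.1317]
tool_rot: [3.141, 0.0, 0.002]
contact_force: [-0.1, -0.3, -1.5]
opening: 0.0293
grip_force: 39.8
```

>>> jog_arm:
  steps:
    - {"delta_rot": [0,0,0],"linear": [0,0,0.0007],"grip": 0.022}
    - {"delta_rot": [0,0,0],"linear": [0,0,0.0007],"grip": 0.022}
    - {"delta_rot": [0,0,0],"linear": [0,0,0],"grip": 0.022}
    - {"delta_rot": [0,0,0],"linear": [0,0,0],"grip": 0.022}

```text
t: 23.55
tool_pos: [0.6037, -0.3224, 0.1295]
tool_rot: [-3.142, -0.0, 0.0]
contact_force: [-0.4, -0.7, -2.0]
opening: 0.0292
grip_force: 39.8
```

>>> jog_arm:
  steps:
    - {"delta_rot": [0,0,0],"linear": [0,0,0.0007],"grip": 0.022}
    - {"delta_rot": [0,0,0],"linear": [0,0,0],"grip": 0.022}
    - {"delta_rot": [0,0,0],"linear": [0,0,0],"grip": 0.022}

```text
t: 23.85
tool_pos: [0.6037, -0.3224, 0.1287]
tool_rot: [-3.142, 0.0, 0.0]
contact_force: [0.4, 0.0, -2.0]
opening: 0.0293
grip_force: 39.8
```

>>> jog_arm:
  steps:
    - {"delta_rot": [0,0,0],"linear": [0,0,0.0006],"grip": 0.022}
    - {"delta_rot": [0,0,0],"linear": [0,0,0],"grip": 0.022}
    - {"delta_rot": [0,0,0],"linear": [0,0,0],"grip": 0.022}

```text
t: 24.15
tool_pos: [0.6039, -0.3225, 0.1285]
tool_rot: [3.141, 0.0, 0.001]
contact_force: [0.8, -0.4, 0.4]
opening: 0.0291
grip_force: 39.9
```

The weight is now taken by the stand. I'll release and rise.

>>> jog_arm:
  steps:
    - {"delta_rot": [0,0,0],"linear": [0,0,0.0004],"grip": 0.022}
    - {"delta_rot": [0,0,0],"linear": [0,0,0],"grip": 0.032}
    - {"delta_rot": [0,0,0],"linear": [0,0,0],"grip": 0.038}
    - {"delta_rot": [0,0,0],"linear": [0,0,0],"grip": 0.05}
    - {"delta_rot": [0,0,0],"linear": [0,0,0],"grip": 0.07}
    - {"delta_rot": [0,0,0],"linear": [0,0,0],"grip": 0.07}
    - {"delta_rot": [0,0,0],"linear": [0,0,-0.01],"grip": 0.07}
    - {"delta_rot": [0,0,0],"linear": [0,0,-0.03],"grip": 0.07}
    - {"delta_rot": [0,0,0],"linear": [0,0,-0.045],"grip": 0.07}
    - {"delta_rot": [0,0,0],"linear": [0,0,-0.045],"grip": 0.07}

```text
t: 25.15
tool_pos: [0.6033, -0.3221, 0.2592]
tool_rot: [-3.141, -0.0, 0.001]
contact_force: [0.3, -0.9, -0.1]
opening: 0.0696
grip_force: 0.0
```

>>> jog_arm:
  steps:
    - {"delta_rot": [0,0,0],"linear": [-0.03,0.03,0],"grip": 0.07}
    - {"delta_rot": [0,0,0],"linear": [-0.03,0.03,0],"grip": 0.07}
    - {"delta_rot": [0,0,0],"linear": [-0.03,0.03,0],"grip": 0.07}
    - {"delta_rot": [0,0,0],"linear": [-0.03,0.03,0],"grip": 0.07}
    - {"delta_rot": [0,0,0],"linear": [-0.03,0.03,0],"grip": 0.07}
    - {"delta_rot": [0,0,0],"linear": [-0.03,0.03,0],"grip": 0.07}
    - {"delta_rot": [0,0,0],"linear": [-0.03,0.03,0],"grip": 0.07}
    - {"delta_rot": [0,0,0],"linear": [0,0,0],"grip": 0.07}
    - {"delta_rot": [0,0,0],"linear": [0,0,0],"grip": 0.07}

```text
t: 26.05
tool_pos: [0.3931, -0.533, 0.2585]
tool_rot: [3.141, -0.003, 0.001]
contact_force: [0.7, 0.6, -0.2]
opening: 0.0701
grip_force: 0.0
```

Run:
```python
from h import *
p,d=ctrl.get_image("top")
o=ctrl.get_obs(); print(o["t"],o["tool_pos"].round(4))
W=cloud("top",d)
for nm,(u,v),h in(("cmed",(182,230),.125),("csmall",(342,205),.095),("clarge",(440,145),.155),("steel",(344,146),.14),("brass",(263,221),.11)):
    w=W[v-22:v+23,u-22:u+23].reshape(-1,3);k=(abs(w[:,2]-h)<.008)
    vv,uu=np.mgrid[v-22:v+23,u-22:u+23];q=np.c_[uu.ravel(),vv.ravel()][k]
    if len(q):
        X=world("top",q,h);(cx,cy),r=cv2.minEnclosingCircle(X[:,:2].astype(np.float32)); print(nm,len(q),round(cx,4),round(cy,4),round(r,4))
b,_=ctrl.get_image("scene");cv2.imwrite("pics/g5.png",np.hstack([p,b])[:,80:880,::-1])
```

```text
26.1 [ 0.3939 -0.5323  0.2584]
cmed 128 0.424 0.2605 0.0144
csmall 73 0.4635 -0.1215 0.011
clarge 196 0.6023 -0.322 0.0177
steel 182 0.609 -0.1173 0.0175
brass 117 0.4475 0.0674 0.0137
```

View pics/g5.png

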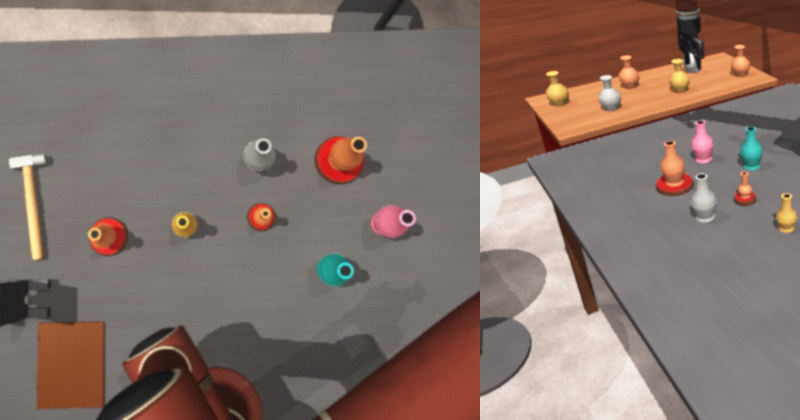

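The picture shows all three copper vases upright and centred on their own stands: large at (342,158), medium at (107,237) and small at (261,216). Their measured offsets are at most 2 mm. The brass vase, steel vase and hammer have not moved, and the arm is clear.

```bash
python3 -c "
from station import ctrl
print(ctrl.finish_job())"
```

```text
the job is handed in; nothing more can be done
None
```

The small, medium and large copper vases stand upright on their own stands, within about 2 mm of centre; the brass vase, steel vase and hammer were left alone, and the job was handed in at about 26 s.

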